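Clear the tipped jar and index the red preserve to the light panel

ROBOT

A 6-joint arm with a two-finger parallel gripper is mounted at the origin on the work surface. World frame = base frame: x ahead of the robot, y to its left, z up, the work surface at z = 0. Lengths are in m, angles in rad, forces in N, time in s.
With the tool pointing down it reaches from about 0.3 to 0.875 m from the base axis. Payload 6.4 kg.
Tool frame: the origin (TCP) lies at the very end of the fingers, on their centre line; the grasp point (between the pads) lies 19 mm behind it; z points along the fingers, y is the line along which they close (so a half turn about z gives the same grasp; the last joint's range is limited). The gripper opens to 88 mm and grips with 3 to 60 N. Pads are 18 mm wide; open, the fingers measure 123 mm over their backs; the gripper's body (75 mm by 187 mm) begins 45 mm behind the grasp point.
Start: joints at [1.061, 0.181, 1.607, -0, 1.354, -0.206], TCP at [0.172, 0.549, 0.239] pointing down, gripper open.
Joint ranges: [-2.99, 2.99], [-0.89, 2.07], [0.3, 2.58], [-1.14, 4.28], [0, 2.63], [-3.12, 3.12]. Speed limits (rad/s): [2.57, 2.57, 3.01, 3.14, 3.14, 3.14].

INTERFACE

Orientations are given as a unit quaternion [x, y, z, w].
In Python, from station import ctrl, viewer gives the robot as it stands.
- The arm moves only by the tool arm_command, never from a script. Its arguments are lists of equal length, an entry for each row: "claw": the opening in per cent of the stroke, from 0 (shut) to 100 (fully open); "delta_pos": the shift along the tool's x, y, z in cm, a list of three; "twist": the turn, a rotation vector about the tool's x, y, z in rad, a list of three. A call has 1 to 8 rows; each row shifts and turns the commanded pose from where the row before left it, along the tool's axes as they then stand; what a row does not reach is not made up. A row lasts 1/8 s, in which the tool goes at most 62.5 mm and 10.7 degrees, less where a joint would pass 70% of its speed; a pose out of reach is approached as far as the arm can. A call is refused whole if a number of a shift passes 6.25 or a number of a turn 0.188, either way. A call with a gripper value outside its range is refused whole. The fingers move at their own pace and stop on an object; the grip force is fixed at half the most. Time passes only in rows, so rows that do not move let the fingers close. It gives the time, the measured TCP pose, the force, the opening and the grip force at its end, in the units of the state.
- ctrl.get_obs(): the state, without advancing time (a new reading comes with each control period).
- viewer.camera(name): name is "scene" or "side" or "wrist"; returns a dict with "pixels" (384x512x3 uint8, blue, green, red), "intrinsics" (3x3 intrinsics, pixels), "origin" and "rotation" of the camera in the world. Camera axes: x right, y up, looking along -z (the intrinsics and any distortion apply to the point x, -y, -z); pixel columns grow to the right and rows downward; lengths in m; the calibration is good to about 2 mm. A picture is of the moment at which its call begins. There is no depth.
- ctrl.close_job(): hands the job in; it is judged then, once.
The state is a dict: "time": time; "joint_positions": joint angles; "qd": joint speeds; "tau": joint torques, N m; "tool_pos": TCP position; "tool_rot": TCP orientation; "wrist_force": force on the tool from outside, world axes, zero at the start; "wrist_torque": the same for the moment, N m; "grip_width": opening from 0.0 (shut) to 1.0 (fully open); "grip_force": force on a finger pad.
Only numpy, scipy, OpenCV 4.12 (cv2) and the standard library are available. Lean on these libraries where they do the work, as an engineer would, in place of code of your own. Each camera call takes 0.05 s, during which the arm holds its last target. There are 200 camera calls.

TASK

The purple jar has fallen over on the jar carousel: first take it off and set it down gently inside the green crate. Then turn the carousel by pushing its black pegs, smoothly, until its red jar stands in front of the lit panel and the carousel rests in its click-stop. Do not push, lift or upset the three standing jars, and leave the brush, the bowl and the brass ring beside the carousel where they lie.

Things in the scene. Friction and masses are not known exactly. Their poses are not given: they have to be found in the camera images.
- stand: Fixed dark steel foot of the carousel, 120 mm wide and 30 mm high, which also carries the lit panel on its +y side; its place and yaw vary. Origin on the bench (z = 0) under the carousel's axis, z up. Except on the panel's side nothing of the stand rises above the platter.
- panel_face (a point): Middle of the bright face of the fixed lit panel, 189 mm from the carousel's axis in the stand's +y direction, 78 mm above the bench, looking back to the axis. The panel is 130 mm wide, 12 mm thick and 144 mm high, dark behind, with a bright strip along its top; a brass pointer 48 mm high stands before it, 160 mm from the axis.
- carousel (a joint): Turn (rad) of the grey platter about the stand's vertical axis, positive counter-clockwise from above, 0 at the start, no end stops. Click-stops every 1.571 rad (0, +-1.571, +-3.142, +-4.712): past halfway between two it runs on by itself to the next and settles there, damped, within 1.5 s, ahead of the pusher. Leaving a stop takes about 1 to 2 N at a peg.
- hub (a point): Point on the carousel's axis at the height of the platter's top face, 46 mm above the bench. The platter is 300 mm wide, with four white round stations 90 mm from the axis, in the stand's +x, +y, -x and -y directions when the joint is 0.
- spot (a point): The inspection place: fixed point at the height of the platter's top face, 90 mm from the axis towards the panel (the stand's +y), where the station in front of the panel is centred when the carousel is in a stop.
- peg0 (a point): Point on the axis of one of four upright black pegs fixed to the platter's rim between the stations, 138 mm from the carousel's axis, at 45 degrees counter-clockwise from the stand's +x when the joint is 0; it turns with the platter. The peg is 16 mm thick and 80 mm tall (from 46 to 126 mm above the bench); this point is halfway up, 86 mm above the bench.
- peg1 (a point): Point on the axis of one of four upright black pegs fixed to the platter's rim between the stations, 138 mm from the carousel's axis, at 135 degrees counter-clockwise from the stand's +x when the joint is 0; it turns with the platter. The peg is 16 mm thick and 80 mm tall (from 46 to 126 mm above the bench); this point is halfway up, 86 mm above the bench.
- peg2 (a point): Point on the axis of one of four upright black pegs fixed to the platter's rim between the stations, 138 mm from the carousel's axis, at 225 degrees counter-clockwise from the stand's +x when the joint is 0; it turns with the platter. The peg is 16 mm thick and 80 mm tall (from 46 to 126 mm above the bench); this point is halfway up, 86 mm above the bench.
- peg3 (a point): Point on the axis of one of four upright black pegs fixed to the platter's rim between the stations, 138 mm from the carousel's axis, at 315 degrees counter-clockwise from the stand's +x when the joint is 0; it turns with the platter. The peg is 16 mm thick and 80 mm tall (from 46 to 126 mm above the bench); this point is halfway up, 86 mm above the bench.
- jar_red: Red preserve (brass lid), the one that is to stand before the panel. It starts on one of the three stations that are not at the panel: octagonal glass jar, 50 mm across its flats, 72 mm tall with its lid (round lid 44 mm wide), about 0.22 kg, standing loose on one of the carousel's four stations. Origin: centre of its underside, z up.
- jar_green: Olive-green preserve (brass lid): octagonal glass jar, 50 mm across its flats, 72 mm tall with its lid (round lid 44 mm wide), about 0.22 kg, standing loose on one of the carousel's four stations. Origin: centre of its underside, z up.
- jar_yellow: Yellow preserve (brass lid): octagonal glass jar, 50 mm across its flats, 72 mm tall with its lid (round lid 44 mm wide), about 0.22 kg, standing loose on one of the carousel's four stations. Origin: centre of its underside, z up.
- jar_tipped: Dark purple jar with a steel lid, same size as the others, about 0.2 kg, lying on a flat (it does not roll) on the station before the panel, at any yaw. Origin: on its underside as it lies, at mid-length; x along the jar towards its lid, z up. Grip its flats facing +y and -y, 50 mm apart, which run over x from -36 to +20 mm (the lid beyond is narrower).
- tipped_mid (a point): Middle of the purple jar: 25 mm above its origin.
- crate: Fixed open green plastic crate, empty, 240 mm (x) by 180 mm (y), 50 mm high, walls and floor 5 mm thick. Origin: centre of its underside, on the bench. Its place and yaw vary.
- lid_ring: bystander, loose. Brass screw ring for a jar, 72 mm wide, 14 mm high, lying behind the carousel. Origin: centre of its underside.
- brush: bystander, loose. Hand brush lying on the left of the bench. Origin: centre of its underside.
- bowl: bystander, loose. White bowl, 120 mm wide, 50 mm high, on the left. Origin: centre of its underside.
Not all that is in view belongs to the job. There is more than one size of the jar_tipped; the one meant has the size given above.

How it is judged:
On the way, in this order (a step that is already met when the one before it is completed fails the run):
1. the purple jar lies or stands at rest inside the green crate, let go (x of tipped_mid in the frame of crate between -0.1 and 0.1 m and y of tipped_mid in the frame of crate between -0.07 and 0.07 m and z of tipped_mid in the frame of crate between 0.015 and 0.06 m and linear speed of jar_tipped below 0.03 m/s and contact force between jar_tipped and the fingers below 0.1 N), for 0.2 s.
2. the carousel has been turned into a click-stop with the red jar in front of the panel (horizontal distance between jar_red and spot below 0.022 m and (value of joint carousel between -4.8124 and -4.6124 rad or value of joint carousel between -3.2416 and -3.0416 rad or value of joint carousel between -1.6708 and -1.4708 rad or value of joint carousel between 1.4708 and 1.6708 rad or value of joint carousel between 3.0416 and 3.2416 rad or value of joint carousel between 4.6124 and 4.8124 rad) and velocity of joint carousel between -0.05 and 0.05 rad/s), for 0.2 s.
At the end, for the whole second after the job is handed in: The purple jar is at rest inside the green crate, let go; the carousel is still, within 0.1 rad of a click-stop, with the red jar's centre within 22 mm of the inspection place; the red, green and yellow jars stand upright (within 0.1 rad) on the carousel (all of step 1 and all of step 2 and angle between each of jar_red, jar_green, jar_yellow's own z axis and vertical below 0.1 rad and height (world z) of jar_red between 0.04 and 0.052 m and height (world z) of jar_green between 0.04 and 0.052 m and height (world z) of jar_yellow between 0.04 and 0.052 m and horizontal distance between each of jar_red, jar_green, jar_yellow and hub below 0.125 m); the robot touches nothing.
It fails at once if a standing jar is tipped (over 0.35 rad) or lifted (over 20 mm) ((angle between jar_red's own z axis and vertical above 0.35 rad or height (world z) of jar_red above 0.066 m) or (angle between jar_green's own z axis and vertical above 0.35 rad or height (world z) of jar_green above 0.066 m) or (angle between jar_yellow's own z axis and vertical above 0.35 rad or height (world z) of jar_yellow above 0.066 m)).
It fails at once if the robot pushes on a standing jar (over 2 N) (contact force between any of jar_red, jar_green, jar_yellow and the fingers above 2 N or contact force between any of jar_red, jar_green, jar_yellow and the arm above 2 N).
It fails at once if the purple jar is dropped: it moves faster than 0.7 m/s with no finger touching it (linear speed of jar_tipped above 0.7 m/s and contact force between jar_tipped and the fingers below 0.05 N).
It fails at once if the carousel is spun fast (over 4 rad/s) (velocity of joint carousel above 4 rad/s or velocity of joint carousel below -4 rad/s).
It fails at once if the brush, the bowl or the brass ring is shifted by more than 40 mm (distance of any of lid_ring, brush, bowl from where it was at the start of the episode above 0.04 m).
It also fails if it takes over 67 s, if anything falls off the work surface, if the arm or the gripper's body presses on something with over 40 N, if the wrist force passes 120 N, or if a joint passes its speed limit or range.

## Working session

There is one attempt and no reset: what is moved stays moved. The work goes in short steps, Python scripts to look and compute and a tool call to move; the robot and the scene stay as the last step left them, time stands still between calls to the robot, and variables do not carry over. Pictures are saved under pics/ and viewed, at most 10 in all, crops included, and the job is handed in when it is done.

Besides the shell and the picture viewer there is one more tool, called by a JSON object that holds its "method" and its "body". arm_command: Moves the arm, as the interface text tells. Its arguments: {"type":"object","properties":{"claw":{"type":"array"},"delta_pos":{"type":"array"},"twist":{"type":"array"}},"required":["claw","delta_pos","twist"]}

```bash
mkdir -p pics; ls
cat > h.py <<'E'
import numpy as np,cv2,pickle
from station import ctrl,viewer
def snap(n,f):
    c=viewer.camera(n); c={k:np.array(c[k]) if k!='pixels' else c[k] for k in c if k in('pixels','intrinsics','origin','rotation')}
    pickle.dump(c,open(f'pics/{f}.pkl','wb')); cv2.imwrite(f'pics/{f}.png',c['pixels']); return c
def load(f): return pickle.load(open(f'pics/{f}.pkl','rb'))
def R(c):
    r=c['rotation']; 
    from scipy.spatial.transform import Rotation as Ro
    return r if r.shape==(3,3) else Ro.from_quat(r).as_matrix()
def ray(c,u,v):
    K=c['intrinsics']; d=np.array([(u-K[0,2])/K[0,0],-(v-K[1,2])/K[1,1],-1]); return R(c)@d
def onz(c,u,v,z):
    d=ray(c,u,v); o=c['origin']; return o+d*(z-o[2])/d[2]
def proj(c,p):
    q=R(c).T@(np.array(p)-c['origin']); K=c['intrinsics']; return K[0,0]*q[0]/-q[2]+K[0,2],-K[1,1]*q[1]/-q[2]+K[1,2]
E
python3 - <<'E'
from h import *
for n in('scene','side','wrist'):
    c=snap(n,n+'0'); print(n,c['origin'],c['rotation'],c['intrinsics'].tolist())
a=[cv2.imread(f'pics/{n}0.png') for n in('scene','side')]
print(ctrl.get_obs())
print([k for k in viewer.camera('scene')])
E
```

```text
pics
scene [1.24596335 0.29729485 1.28893989] [0.16707055 0.23157776 0.76531023 0.57685303] [[469.78424222305534, 0.0, 265.9903454367686], [0.0, 469.78424222305534, 188.85711182717034], [0.0, 0.0, 1.0]]
side [0.49588866 0.70646705 0.89324742] [-1.20035978e-04  3.31650431e-01  9.43398961e-01  2.52545390e-03] [[401.14194521994517, 0.0, 250.77019020415185], [0.0, 401.14194521994517, 193.47462301758867], [0.0, 0.0, 1.0]]
wrist [0.09332993 0.57544542 0.38481877] [-0.12976367 -0.09472177  0.58434114  0.79544617] [[325.27863981117804, 0.0, 258.4140310561691], [0.0, 325.27863981117804, 192.64347780165647], [0.0, 0.0, 1.0]]
{'time': 0.15, 'joint_positions': array([ 1.06073127e+00,  1.81351995e-01,  1.60771539e+00,  3.04491038e-05,
        1.35383356e+00, -2.06295267e-01]), 'qd': array([-0.00060847, -0.00303768, -0.00315719,  0.00083163,  0.00083461,
       -0.00017839]), 'tau': array([-1.20478759e-03, -4.34229147e+01, -3.42180598e+01,  7.01300846e-02,
        3.56209371e-02, -8.47005640e-05]), 'tool_pos': array([0.17177128, 0.54833592, 0.23805787]), 'tool_rot': array([ 1.51304811e-01,  9.88486938e-01, -6.07418017e-04, -2.43245545e-04]), 'wrist_force': array([ 0.42778541, -0.52029848,  0.23311499]), 'wrist_torque': array([-0.01188532, -0.02748086, -0.00637435]), 'grip_force': 0.0, 'grip_width': 1.002170897210689}
['pixels', 'intrinsics', 'origin', 'rotation']
```

View pics/scene0.png

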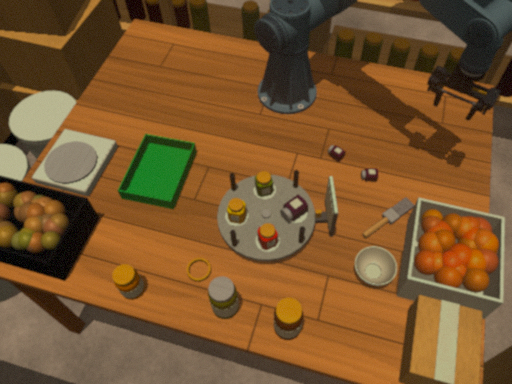

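View pics/side0.png

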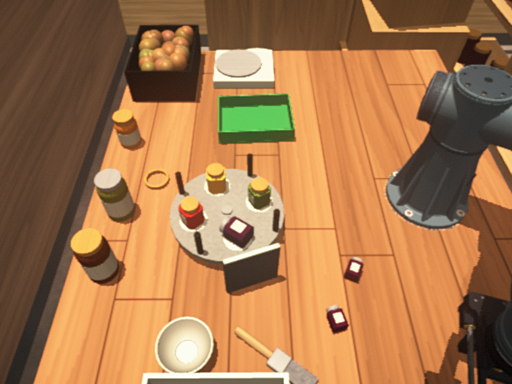

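Scene view: carousel about (266,215). Red jar is at (267,235) on stand +x, green at (264,183), yellow at (236,210), panel at (332,205), crate at (158,170). Purple candidates are the one on the platter at (294,208) and two small ones on the bench at (336,153) and (369,174). The platter one fits, being full size and before the panel. An enlarged crop will confirm it.

Run:
```python
from h import *
a=cv2.resize(load('scene0')['pixels'][140:270,205:385],None,fx=4,fy=4,interpolation=2)
b=cv2.resize(load('side0')['pixels'][145:295,155:375],None,fx=3.5,fy=3.5,interpolation=2)
cv2.imwrite('pics/ca.png',a);cv2.imwrite('pics/cb.png',b)
for n in('scene0','side0'):
    c=load(n);im=c['pixels'];h=cv2.cvtColor(im,cv2.COLOR_BGR2HSV)
    s=np.zeros(h.shape[:2],bool)
    if n=='scene0': s[160:265,215:320]=1
    else: s[148:265,165:290]=1
    for nm,m in dict(peg=(h[...,2]<60),red=((h[...,0]<6)|(h[...,0]>174))&(h[...,1]>170)&(h[...,2]>90)).items():
        k,l,st,ce=cv2.connectedComponentsWithStats((m&s).astype(np.uint8))
        for i in range(1,k):
            if st[i,4]>15: print(n,nm,st[i],ce[i].round(1))
    g=(h[...,0]>50)&(h[...,0]<75)&(h[...,1]>150)&(h[...,2]>50)
    k,l,st,ce=cv2.connectedComponentsWithStats(g.astype(np.uint8)); i=1+st[1:,4].argmax()
    ct=cv2.findContours((l==i).astype(np.uint8),0,1)[0][0]
    hu=cv2.convexHull(ct); ap=cv2.approxPolyDP(hu,3,True)[:,0]
    print(n,'crate',[(p.tolist(),onz(c,*p,.05)[:2].round(3).tolist()) for p in ap])
```

```text
scene0 peg [294 171   4  16  41] [295.4 179.1]
scene0 peg [231 174   5  16  48] [232.7 182. ]
scene0 peg [257 187   9   8  27] [259.7 189.7]
scene0 peg [292 206  15  14  56] [299.5 213.2]
scene0 peg [299 228   5  14  50] [301.3 234.5]
scene0 peg [231 231   6  15  52] [233.5 238.3]
scene0 red [259 232  18  10  53] [267.8 238. ]
scene0 crate [([193, 144], [0.365, -0.229]), ([172, 201], [0.594, -0.211]), ([156, 204], [0.618, -0.254]), ([122, 197], [0.623, -0.367]), ([120, 186], [0.587, -0.392]), ([139, 149], [0.434, -0.396]), ([149, 142], [0.397, -0.376])]
side0 peg [249 158   2  13  16] [249.5 164.1]
side0 peg [198 242   5  12  28] [199.8 248.3]
side0 red [179 204  24  25 250] [192.9 217. ]Traceback (most recent call last):
  File "<stdin>", line 15, in <module>
ValueError: attempt to get argmax of an empty sequence
```

View pics/ca.png

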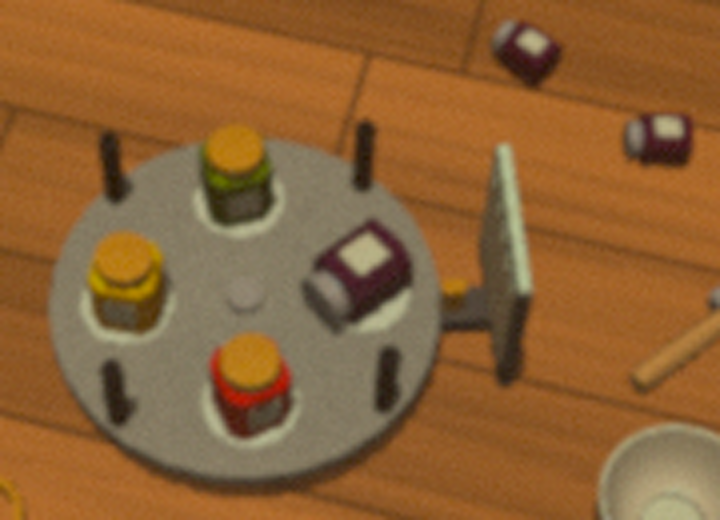

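View pics/cb.png

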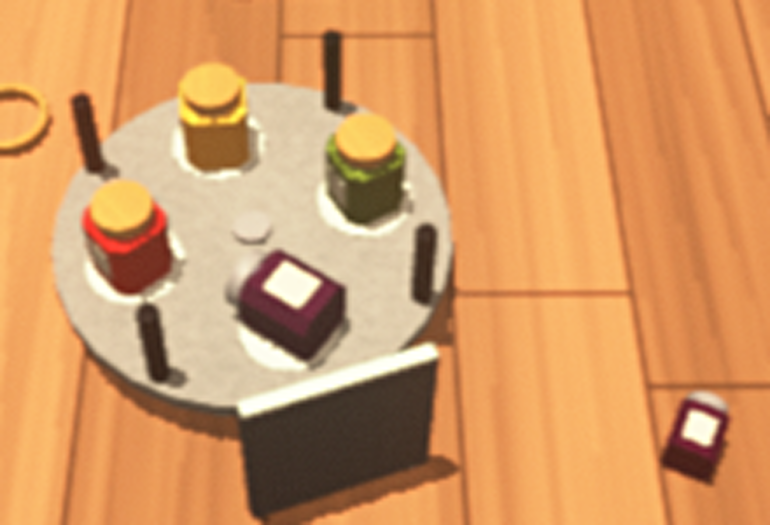

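The crops confirm it: the platter jar at scene (296,205), side (238,230), is full size, and both bench jars are about half that.

```bash
cat > m.py <<'E'
from h import *
pg={'scene0':[(233,181.2),(295.7,178.9),(301.5,234.5),(234,238)],'side0':[(249.9,165),(276.4,220.1),(198.7,243),(180.1,183)]}
for n in pg:
    c=load(n); P=np.array([onz(c,*q,.086)[:2] for q in pg[n]]); C=P.mean(0); d=P-C
    print(n,'pegs',P.round(3).tolist(),'C',C.round(4),'r',np.linalg.norm(d,axis=1).round(3),'ang',np.degrees(np.arctan2(d[:,1],d[:,0])).round(1))
    h=cv2.cvtColor(c['pixels'],cv2.COLOR_BGR2HSV)
    lab={'scene0':(297,203.5),'side0':(239,226.4)}[n]
    x,y=map(int,lab); m=((h[...,1]<90)&(h[...,2]>(130 if n=='scene0' else 170))).astype(np.uint8); w=np.zeros_like(m); w[y-9:y+8,x-9:x+10]=1
    k,l,st,ce=cv2.connectedComponentsWithStats(m&w)
    i=l[y,x]; vv,uu=np.where(l==i); L=np.array([onz(c,a,b,.096)[:2] for a,b in zip(uu,vv)])
    print('label',i,len(L),L.mean(0).round(4),cv2.minAreaRect((L*1000).astype(np.float32)))
    g=((h[...,0]>40)&(h[...,0]<90)&(h[...,1]>120)&(h[...,2]>30)).astype(np.uint8)
    k,l,st,ce=cv2.connectedComponentsWithStats(g); i=1+st[1:,4].argmax(); print('crate px',st[i],ce[i])
    hu=cv2.convexHull(cv2.findContours((l==i).astype(np.uint8),0,1)[0][0])
    for z in(.05,): 
        Q=np.array([onz(c,*p[0],z)[:2]*1000 for p in hu]).astype(np.float32); print(cv2.minAreaRect(Q))
    ap=cv2.approxPolyDP(hu,3,True)[:,0]; print([(p.tolist(),onz(c,*p,.05)[:2].round(3).tolist()) for p in ap])
    # purple mask
    pm=(((h[...,0]>140))&(h[...,1]>60)&(h[...,2]<110)).astype(np.uint8)
    w=np.zeros_like(pm); w[y-20:y+26,x-25:x+25]=1
    k,l,st,ce=cv2.connectedComponentsWithStats(pm&w); i=1+st[1:,4].argmax(); 
    vv,uu=np.where(l==i); print('purple',st[i],cv2.minAreaRect(np.array([onz(c,a,b,.075)[:2]*1000 for a,b in zip(uu,vv)],dtype=np.float32)))
E
python3 m.py
```

```text
scene0 pegs [[0.495, -0.041], [0.434, 0.143], [0.617, 0.207], [0.681, 0.024]] C [0.5567 0.083 ] r [0.139 0.137 0.138 0.138] ang [-116.4  153.9   64.   -25.6]
label 4 77 [0.5251 0.1654] ((524.8901977539062, 165.070068359375), (27.068315505981445, 29.814016342163086), 55.05479431152344)
crate px [ 118  135   77   73 3734] [157.27236208 170.9483128 ]
((492.8466491699219, -302.0194396972656), (258.0382385253906, 192.84390258789062), 3.047701120376587)
[([145, 135], [0.373, -0.402]), ([193, 143], [0.361, -0.231]), ([194, 153], [0.4, -0.212]), ([172, 207], [0.615, -0.202]), ([125, 198], [0.624, -0.357]), ([118, 190], [0.603, -0.391])]
purple [285 196  22  19  94] ((517.8016967773438, 167.1840057373047), (46.22871017456055, 53.683815002441406), 55.821109771728516)
side0 pegs [[0.496, -0.041], [0.432, 0.143], [0.617, 0.207], [0.681, 0.022]] C [0.5565 0.0828] r [0.138 0.138 0.138 0.138] ang [-115.9  154.3   63.9  -26. ]
label 3 136 [0.5259 0.1662] ((525.7919921875, 166.24862670898438), (28.480772018432617, 33.10945129394531), 55.22503662109375)
crate px [ 218   94   77   49 3037] [253.33322358 116.99143892]
((479.3502197265625, -284.2781066894531), (235.48342895507812, 225.43931579589844), 2.65828537940979)
[([288, 95], [0.367, -0.393]), ([294, 128], [0.359, -0.229]), ([274, 140], [0.423, -0.176]), ([226, 142], [0.568, -0.169]), ([218, 131], [0.594, -0.217]), ([219, 96], [0.599, -0.389])]
purple [224 226  28  15 121] ((529.7722778320312, 159.33984375), (46.99816131591797, 55.747596740722656), 57.72226333618164)
```

Pegs from both views agree: hub (0.5566, 0.083), radius 138 mm, stand yaw 19°. The panel direction is 109°, so the red jar at stand +x needs +1.571. The jar's label is at (0.5255, 0.166), 2 mm from the computed station, with the jar axis at about -35°. I'll move above it.

{"method": "arm_command", "body": {"claw": [100, 100, 100, 100, 100, 100, 100, 100], "delta_pos": [[0, 0, 0], [0, 0, 0], [-4, -0.9, 0], [-5.6, -1.2, 0], [-5.6, -1.2, 0], [-5.6, -1.2, 0], [-5.6, -1.2, 0], [-5.6, -1.2, 0]], "twist": [[0, 0, 0.153], [0, 0, 0.153], [0, 0, 0], [0, 0, 0], [0, 0, 0], [0, 0, 0], [0, 0, 0], [0, 0, 0]]}}

```text
time: 1.2
tool_pos: [0.3958, 0.3074, 0.2388]
tool_rot: [0.3, 0.954, 0.0, 0.0]
wrist_force: [1.4, 1.0, -0.2]
grip_width: 1.0
grip_force: 0.0
```

{"method": "arm_command", "body": {"claw": [100, 100, 100, 100, 100, 100], "delta_pos": [[-5.6, -1.2, 0], [-5.6, -1.2, 0], [-4, -1.2, 0], [-2.2, -0.6, 0], [0, 0, 0], [0, 0, 0]], "twist": [[0, 0, 0], [0, 0, 0], [0, 0, 0], [0, 0, 0], [0, 0, 0], [0, 0, 0]]}}

```text
time: 1.95
tool_pos: [0.5126, 0.1758, 0.2385]
tool_rot: [0.3, 0.954, 0.0, -0.0]
wrist_force: [-0.8, 0.9, 0.5]
grip_width: 1.004
grip_force: 0.0
```

Run:
```python
from h import *
o=ctrl.get_obs();print(o['time'],o['tool_pos'],o['tool_rot'],o['joint_positions'].round(2))
c=snap('wrist','w1'); print(proj(c,[.5255,.166,.096]))
cv2.imwrite('pics/w1b.png',cv2.resize(c['pixels'],(768,576)))
```

```text
1.95 [0.51255062 0.17581326 0.23852532] [ 2.99765327e-01  9.54012861e-01  7.04451234e-05 -4.53707340e-04] [ 0.11  0.11  1.69  0.    1.34 -0.85]
(np.float64(255.35749981098203), np.float64(195.90923052657038))
```

View pics/w1b.png

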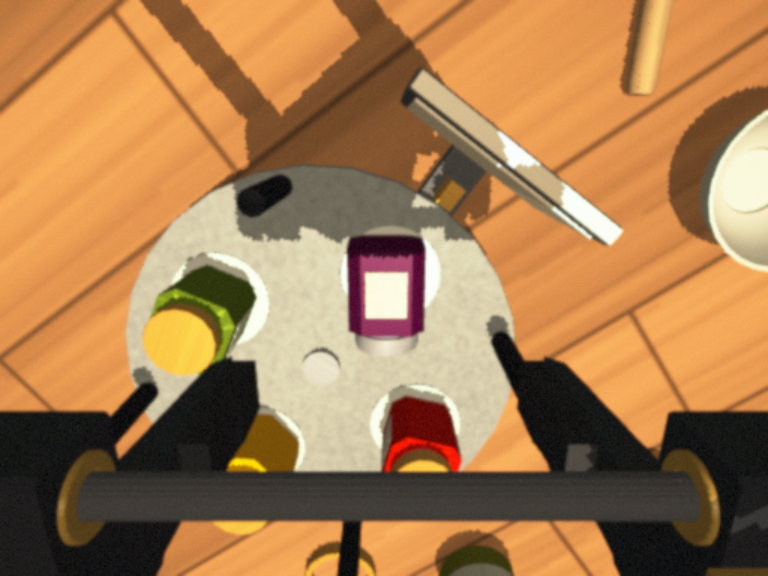

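Wrist view: label at (257,197) px against a predicted (255,196), and the jar axis is vertical in the image, so it is aligned. Descend and grip.

{"method": "arm_command", "body": {"claw": [100, 100, 100, 100, 100, 100, 100, 100], "delta_pos": [[-1.4, 0.1, 0], [0, 0, 4], [0, 0, 5], [0, 0, 4], [0, 0, 2.5], [0, 0, 1.5], [0, 0, 0.6], [0, 0, 0]], "twist": [[0, 0, 0], [0, 0, 0], [0, 0, 0], [0, 0, 0], [0, 0, 0], [0, 0, 0], [0, 0, 0], [0, 0, 0]]}}

```text
time: 3.0
tool_pos: [0.5259, 0.1677, 0.0631]
tool_rot: [0.3, 0.954, 0.0, 0.0]
wrist_force: [-0.4, -0.3, 0.2]
grip_width: 1.004
grip_force: 0.0
```

{"method": "arm_command", "body": {"claw": [50, 20, 20, 20, 20, 20], "delta_pos": [[0, 0, 0], [0, 0, 0], [0, 0, 0], [0, 0, 0], [0, 0, 0], [0, 0, 0]], "twist": [[0, 0, 0], [0, 0, 0], [0, 0, 0], [0, 0, 0], [0, 0, 0], [0, 0, 0]]}}

```text
time: 3.75
tool_pos: [0.5257, 0.1675, 0.063]
tool_rot: [0.3, 0.954, 0.0, 0.0]
wrist_force: [0.4, -1.6, 2.6]
grip_width: 0.564
grip_force: 30.0
```

{"method": "arm_command", "body": {"claw": [20, 20, 20, 20, 20, 20, 20, 20], "delta_pos": [[0, 0, -0.5], [0, 0, -1.5], [0, 0, -3], [0, 0, -4], [0, 0, -4], [0, 0, -3], [0, 0, -1], [0, 0, 0]], "twist": [[0, 0, 0], [0, 0, 0], [0, 0, 0], [0, 0, 0], [0, 0, 0], [0, 0, 0], [0, 0, 0], [0, 0, 0]]}}

```text
time: 4.75
tool_pos: [0.5255, 0.1676, 0.2331]
tool_rot: [0.3, 0.954, 0.0, 0.0]
wrist_force: [-0.3, 0.1, -2.2]
grip_width: 0.566
grip_force: 30.0
```

{"method": "arm_command", "body": {"claw": [20, 20, 20, 20, 20, 20, 20, 20], "delta_pos": [[-1, -1.7, 0], [-2, -3.5, 0], [-2.5, -4.4, 0], [-2.5, -4.4, 0], [-2.5, -4.4, 0], [-2.5, -4.4, 0], [-2.5, -4.4, 0], [-2.5, -4.4, 0]], "twist": [[0, 0, 0], [0, 0, 0], [0, 0, 0], [0, 0, 0], [0, 0, 0], [0, 0, 0], [0, 0, 0], [0, 0, 0]]}}

```text
time: 5.75
tool_pos: [0.4902, -0.1966, 0.2311]
tool_rot: [0.301, 0.954, 0.0, -0.001]
wrist_force: [1.0, 0.1, -1.8]
grip_width: 0.565
grip_force: 30.0
```

{"method": "arm_command", "body": {"claw": [20, 20, 20, 20, 20], "delta_pos": [[-2.5, -4.4, 0], [-2, -3.4, 0], [-1, -1.6, 0], [0, 0, 0], [0, 0, 0]], "twist": [[0, 0, 0], [0, 0, 0], [0, 0, 0], [0, 0, 0], [0, 0, 0]]}}

```text
time: 6.38
tool_pos: [0.4831, -0.3018, 0.2322]
tool_rot: [0.3, 0.954, 0.001, -0.001]
wrist_force: [0.5, 0.3, -2.3]
grip_width: 0.568
grip_force: 30.0
```

Run:
```python
from h import *
c=snap('scene','s2');d=snap('side','d2')
cv2.imwrite('pics/s2b.png',np.hstack([cv2.resize(c['pixels'][80:260,60:320],(400,277)),cv2.resize(d['pixels'][40:300,130:390],(277,277))]))
```

```text
(no output)
```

View pics/s2b.png

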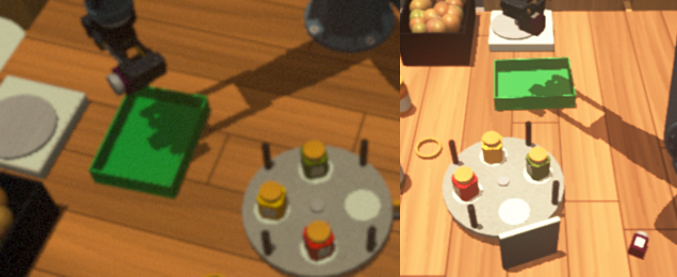

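The jar is held at scene (125,80) in the crop, shifted by parallax. The other jars still stand. I'll check the crate's centre by projection.

Run:
```python
from h import *
for n in('scene0','side0'):
    c=load(n); print(n,[np.round(proj(c,[x,y,.05])).tolist() for x,y in((.483,-.302),(.363,-.392),(.363,-.212),(.603,-.212),(.603,-.392))], np.round(proj(c,[.483,-.302,.005])))
```

```text
scene0 [[159.0, 167.0], [149.0, 133.0], [198.0, 145.0], [171.0, 203.0], [118.0, 190.0]] [162. 174.]
side0 [[254.0, 113.0], [289.0, 95.0], [293.0, 132.0], [215.0, 132.0], [218.0, 95.0]] [254. 124.]
```

{"method": "arm_command", "body": {"claw": [20, 20, 20, 20, 20, 20, 20, 20], "delta_pos": [[0, 0, 2], [0, 0, 4], [0, 0, 4.5], [0, 0, 4], [0, 0, 3], [0, 0, 1.8], [0, 0, 0.8], [0, 0, 0]], "twist": [[0, 0, 0], [0, 0, 0], [0, 0, 0], [0, 0, 0], [0, 0, 0], [0, 0, 0], [0, 0, 0], [0, 0, 0]]}}

```text
time: 7.48
tool_pos: [0.4837, -0.3031, 0.0321]
tool_rot: [0.3, 0.954, -0.0, 0.0]
wrist_force: [0.9, -0.4, -2.1]
grip_width: 0.563
grip_force: 30.0
```

{"method": "arm_command", "body": {"claw": [20, 20, 20, 20], "delta_pos": [[0, 0, 0.3], [0, 0, 0.3], [0, 0, 0.2], [0, 0, 0]], "twist": [[0, 0, 0], [0, 0, 0], [0, 0, 0], [0, 0, 0]]}}

```text
time: 7.98
tool_pos: [0.4832, -0.303, 0.0236]
tool_rot: [0.3, 0.954, 0.0, -0.0]
wrist_force: [0.5, 0.0, -0.7]
grip_width: 0.567
grip_force: 30.0
```

{"method": "arm_command", "body": {"claw": [20, 20, 75, 85, 85, 85], "delta_pos": [[0, 0, 0.1], [0, 0, 0], [0, 0, 0], [0, 0, 0], [0, 0, 0], [0, 0, 0]], "twist": [[0, 0, 0], [0, 0, 0], [0, 0, 0], [0, 0, 0], [0, 0, 0], [0, 0, 0]]}}

```text
time: 8.72
tool_pos: [0.4834, -0.3032, 0.0228]
tool_rot: [0.3, 0.954, -0.0, 0.0]
wrist_force: [-0.4, 0.5, 0.3]
grip_width: 0.851
grip_force: 0.0
```

{"method": "arm_command", "body": {"claw": [85, 85, 85, 85, 85, 85, 85, 85], "delta_pos": [[0, 0, -0.5], [0, 0, -1.5], [0, 0, -3], [0, 0, -4], [0, 0, -5], [0, 0, -5], [0, 0, -2], [0, 0, 0]], "twist": [[0, 0, 0], [0, 0, 0], [0, 0, 0], [0, 0, 0], [0, 0, 0], [0, 0, 0], [0, 0, 0], [0, 0, 0]]}}

```text
time: 9.72
tool_pos: [0.4842, -0.3039, 0.2359]
tool_rot: [0.3, 0.954, -0.001, 0.002]
wrist_force: [-0.3, 0.2, -0.5]
grip_width: 0.852
grip_force: 0.0
```

Run:
```python
from h import *
print(ctrl.get_obs()['tool_pos'])
c=snap('scene','s3');d=snap('side','d3')
cv2.imwrite('pics/s3b.png',np.hstack([cv2.resize(c['pixels'][80:260,60:320],(400,277)),cv2.resize(d['pixels'][40:300,130:390],(277,277))]))
```

```text
[ 0.48421105 -0.30394833  0.23590452]
```

View pics/s3b.png

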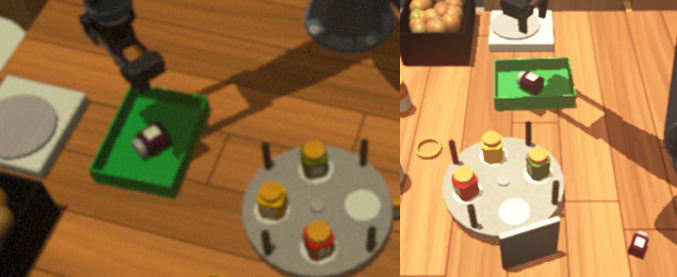

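The purple jar lies centred in the crate at crop (152,140), let go. Next I'll close the gripper and go behind the peg at 244°.

{"method": "arm_command", "body": {"claw": [0, 0, 0, 0, 0, 0, 0, 0], "delta_pos": [[1.5, 1.8, 0], [3, 3.7, 0], [3.5, 4.3, 0], [3.5, 4.3, 0], [3, 3.7, 0], [2, 2.4, 0], [1, 1.2, 0], [0, 0, 0]], "twist": [[0, 0, 0], [0, 0, 0], [0, 0, 0], [0, 0, 0], [0, 0, 0], [0, 0, 0], [0, 0, 0.087], [0, 0, 0]]}}

```text
time: 10.82
tool_pos: [0.4611, -0.0254, 0.2316]
tool_rot: [0.34, 0.941, 0.0, -0.001]
wrist_force: [0.3, -0.9, 0.1]
grip_width: 0.005
grip_force: 0.0
```

```bash
cat > s.py <<'E'
from h import *
o=ctrl.get_obs();p=o['tool_pos'];q=o['tool_rot'];C=np.array([.5566,.083]);d=p[:2]-C
from scipy.spatial.transform import Rotation as Ro
m=Ro.from_quat(q).as_matrix();h=-m[:2,0];
print(o['time'],p.round(4),'r',np.hypot(*d).round(4),'phi',np.degrees(np.arctan2(d[1],d[0]))%360,'heading',np.degrees(np.arctan2(h[1],h[0])),o['grip_width'],o['wrist_force'].round(2),'to start (tool)',(m.T@np.array([.4634-p[0],-.0281-p[1],.085-p[2]])).round(4))
E
python3 s.py
```

```text
10.825 [ 0.4611 -0.0254  0.2316] r 0.1445 phi 228.60451297395701 heading -39.72135697182661 0.0047959972252451825 [ 0.35 -0.89  0.14] to start (tool) [-0.0039 -0.0005  0.1466]
```

{"method": "arm_command", "body": {"claw": [0, 0, 0, 0, 0, 0], "delta_pos": [[0, 0, 3], [0, 0, 4], [0, 0, 4], [0, 0, 2.5], [0, 0, 1.2], [0, 0, 0]], "twist": [[0, 0, 0], [0, 0, 0], [0, 0, 0], [0, 0, 0], [0, 0, 0], [0, 0, 0]]}}

```text
time: 11.58
tool_pos: [0.4617, -0.0275, 0.0851]
tool_rot: [0.341, 0.94, -0.0, -0.001]
wrist_force: [0.2, 0.2, 0.2]
grip_width: 0.004
grip_force: 0.0
```

{"method": "arm_command", "body": {"claw": [0, 0, 0, 0, 0, 0, 0, 0], "delta_pos": [[-0.5, 0, 0], [-0.8, 0.03, 0], [-1, 0.04, 0], [-1.16, 0.05, 0], [-1.16, 0.05, 0], [-1.16, 0.05, 0], [-1.16, 0.05, 0], [-1.16, 0.05, 0]], "twist": [[0, 0, -0.03], [0, 0, -0.055], [0, 0, -0.07], [0, 0, -0.08], [0, 0, -0.08], [0, 0, -0.08], [0, 0, -0.08], [0, 0, -0.08]]}}

```text
time: 12.58
tool_pos: [0.5364, -0.0607, 0.0869]
tool_rot: [0.069, 0.998, -0.0, 0.0]
wrist_force: [-1.7, -0.5, 0.2]
grip_width: 0.004
grip_force: 0.9
```

```bash
python3 s.py
```

```text
12.575 [ 0.5364 -0.0607  0.0869] r 0.1451 phi 261.9820027717144 heading -7.88742994218471 0.0037481762136771578 [-1.74 -0.53  0.22] to start (tool) [0.0767 0.0223 0.0018]
```

{"method": "arm_command", "body": {"claw": [0, 0, 0, 0, 0, 0, 0, 0], "delta_pos": [[-1.16, 0.05, 0], [-1.16, 0.05, 0], [-1.16, 0.05, 0], [-1.16, 0.05, 0], [-0.9, 0.03, 0], [-0.4, 0, 0], [0, 0, 0], [0, 0, 0]], "twist": [[0, 0, -0.08], [0, 0, -0.08], [0, 0, -0.08], [0, 0, -0.08], [0, 0, -0.06], [0, 0, -0.03], [0, 0, 0], [0, 0, 0]]}}

```text
time: 13.58
tool_pos: [0.5943, -0.0562, 0.0859]
tool_rot: [-0.133, 0.991, -0.0, 0.0]
wrist_force: [0.5, 0.8, 0.6]
grip_width: 0.004
grip_force: 0.0
```

```bash
python3 s.py
python3 - <<'E'
from h import *
c=snap('scene','s4');d=snap('side','d4')
cv2.imwrite('pics/s4b.png',np.hstack([cv2.resize(c['pixels'][80:260,60:320],(400,277)),cv2.resize(d['pixels'][40:300,130:390],(277,277))]))
E
```

```text
13.575 [ 0.5943 -0.0562  0.0859] r 0.1442 phi 285.1668866682513 heading 15.341723535229148 0.004385267764652305 [0.55 0.85 0.61] to start (tool) [0.1188 0.0617 0.0009]
```

View pics/s4b.png

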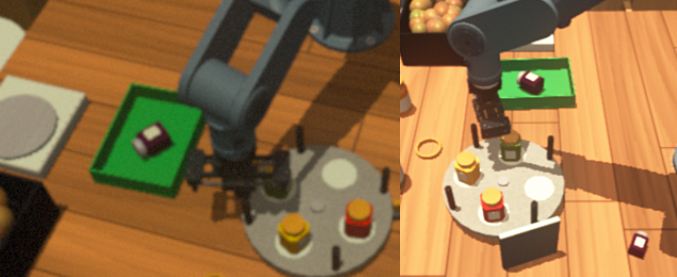

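The carousel is past halfway and running on, with red nearing the panel at crop (357,220). I'll back outward, lift and let it settle.

{"method": "arm_command", "body": {"claw": [0, 0, 0, 0, 0, 0, 0, 0], "delta_pos": [[0, -1, 0], [0, -2, 0], [0, -1, -2], [0, 0, -4], [0, 0, -5], [0, 0, -3], [0, -5, -1], [0, -5, 0]], "twist": [[0, 0, 0], [0, 0, 0], [0, 0, 0], [0, 0, 0], [0, 0, 0], [0, 0, 0], [0, 0, 0], [0, 0, 0]]}}

```text
time: 14.68
tool_pos: [0.6327, -0.1937, 0.238]
tool_rot: [-0.134, 0.991, -0.001, 0.002]
wrist_force: [-0.5, -0.1, 0.1]
grip_width: 0.002
grip_force: 0.0
```

{"method": "arm_command", "body": {"claw": [0, 0, 0, 0, 0, 0, 0, 0], "delta_pos": [[0, -5, 0], [0, -2, 0], [0, 0, 0], [0, 0, 0], [0, 0, 0], [0, 0, 0], [0, 0, 0], [0, 0, 0]], "twist": [[0, 0, 0], [0, 0, 0], [0, 0, 0], [0, 0, 0], [0, 0, 0], [0, 0, 0], [0, 0, 0], [0, 0, 0]]}}

```text
time: 15.68
tool_pos: [0.6501, -0.2584, 0.2358]
tool_rot: [-0.134, 0.991, -0.0, 0.0]
wrist_force: [-0.0, 0.7, 0.6]
grip_width: 0.005
grip_force: 0.0
```

Run:
```python
from h import *
c=snap('scene','s5');d=snap('side','d5')
cv2.imwrite('pics/s5b.png',np.hstack([cv2.resize(c['pixels'][130:270,200:360],(460,402)),cv2.resize(d['pixels'][140:300,160:300],(340,389))[:].copy() if 0 else cv2.resize(d['pixels'][140:300,160:296],(340,402))]))
for n,z in(('s5','scene'),('d5','side')):
    c=load(n); print([np.round(proj(c,[.5566+.09*np.cos(np.radians(a)),.083+.09*np.sin(np.radians(a)),.118])).tolist() for a in(109,)])
    h=cv2.cvtColor(c['pixels'],cv2.COLOR_BGR2HSV); m=(((h[...,0]>5)&(h[...,0]<28)&(h[...,1]>150)&(h[...,2]>110))).astype(np.uint8)
    u,v=map(int,proj(c,[.5273,.168,.118])); w=np.zeros_like(m); w[v-14:v+14,u-14:u+14]=1
    k,l,st,ce=cv2.connectedComponentsWithStats(m&w); i=1+st[1:,4].argmax(); print(st[i],ce[i],onz(c,*ce[i],.118)[:2].round(4))
```

```text
[[297.0, 200.0]]
[287 194  20  15 189] [296.47089947 201.17460317] [0.5315 0.1689]
[[237.0, 221.0]]
[228 222  20  11  61] [237.86885246 228.55737705] [0.5248 0.1885]
```

View pics/s5b.png

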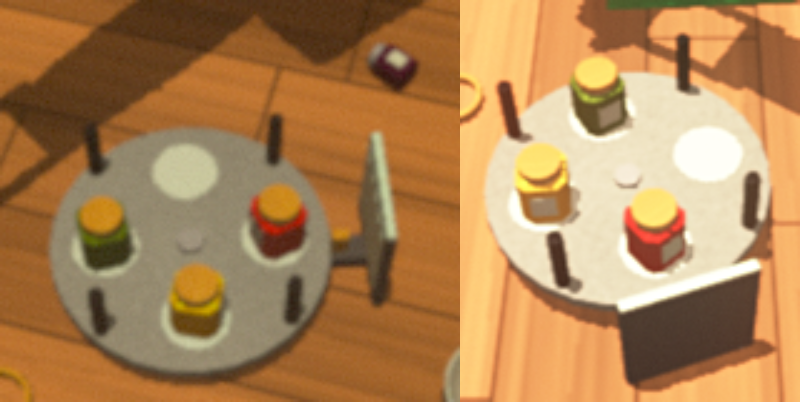

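The red jar stands at its station before the panel: lid at scene (296,201) against a predicted (297,200), and side (238,223) against (237,221). All jars are upright and the arm is clear. I'll wait briefly, then hand in.

{"method": "arm_command", "body": {"claw": [0, 0, 0, 0, 0, 0, 0, 0], "delta_pos": [[0, 0, 0], [0, 0, 0], [0, 0, 0], [0, 0, 0], [0, 0, 0], [0, 0, 0], [0, 0, 0], [0, 0, 0]], "twist": [[0, 0, 0], [0, 0, 0], [0, 0, 0], [0, 0, 0], [0, 0, 0], [0, 0, 0], [0, 0, 0], [0, 0, 0]]}}

```text
time: 16.77
tool_pos: [0.6501, -0.2586, 0.2357]
tool_rot: [-0.134, 0.991, 0.0, -0.0]
wrist_force: [0.4, 0.5, 0.3]
grip_width: 0.001
grip_force: 0.0
```

```bash
python3 -c "
from station import ctrl
print(ctrl.close_job())"
```

```text
the job is handed in; nothing more can be done
None
```

I handed the job in at about 17 s, with no verdict returned: the purple jar lies in the green crate, and the red jar stands before the lit panel with the carousel settled in its click-stop and all three jars upright.

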